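Chock the tubular drive on its sloping stand

ROBOT

A 6-joint arm with a two-finger parallel gripper is mounted at the origin on the work surface. World frame = base frame: x ahead of the robot, y to its left, z up, the work surface at z = 0. Lengths are in m, angles in rad, forces in N, time in s.
With the tool pointing down it reaches from about 0.275 to 1 m from the base axis. Payload 8.4 kg.
Tool frame: the origin (TCP) lies at the centre of the arm's flange, where the gripper is bolted on; the fingertips stand 173 mm ahead of it and the grasp point (between the pads) lies 155 mm ahead of it; z points along the fingers, y is the direction in which the jaws open and shut (so a half turn about z gives the same grasp; the last joint's range is limited). The gripper opens to 85 mm and grips with 20 to 120 N. Pads are 22 mm wide; open, the fingers measure 114 mm over their backs; the gripper's body (76 mm by 85 mm) begins 54 mm behind the grasp point. The pads swing forward as they close: fully open they stand 13 mm farther back than shut.
Start: joints at [-1.145, 0.353, 1.633, -0, 1.155, -0.002], TCP at [0.259, -0.569, 0.405] pointing down, gripper open.
Joint ranges: [-2.63, 2.63], [-0.92, 2.1], [0.06, 2.66], [-1.3, 4.44], [0, 2.69], [-3.02, 3.02]. Speed limits (rad/s): [2.22, 2.22, 2.79, 3.14, 3.14, 3.14].

INTERFACE

Orientations are given as a 3x3 rotation matrix whose columns are the frame's x, y, z axes.
In Python, from workcell import r, vision, hand_in gives the robot as it stands.
- The arm moves only by the tool drive_tool, never from a script. Its argument "motion" is a list of rows, each a list of 3 entries, a list of its own where there are three numbers: the turn, a rotation vector about the world's x, y, z in degrees, then the shift along the world's x, y, z in cm, then the finger opening in cm, from 0 to 8.54. In form: [[[wx, wy, wz], [dx, dy, dz], grip], ...]. A call has 1 to 8 rows; each row is the pose to reach, as a shift and turn from the pose commanded when the call began; what a row does not reach only later rows make up. A row lasts 1/8 s, in which the tool goes at most 62.5 mm and 10.7 degrees, less where a joint would pass 70% of its speed; a pose out of reach is approached as far as the arm can. A call with a gripper value outside its range is refused whole. The fingers move at their own pace and stop on an object; "newtons" is the grip in N (left out, the last holds). Time passes only in rows, so rows that repeat a pose let the fingers close. It gives the time, the measured TCP pose, the force and the opening at its end, in the units of the state.
- r.get_state(): the state, without advancing time (a new reading comes with each control period).
- vision.camera(name): name is "side" or "top"; returns (picture, depth): 384x512x3 uint8, red, green, blue; 384x512 float32, m along the optical axis (not along the pixel's ray), 0 where there is no reading.
- vision.camera_params(name): a dict with "fov_y" (degrees; the focal length in pixels is half the picture's height over the tangent of half this angle, whatever the lens; pixels are square), "cx", "cy" (the principal point, pixels), "extrinsics" (4x4, takes a point from camera to world coordinates). Camera axes: x right, y down, z forward; pixel columns grow to the right and rows downward; lengths in m; the calibration is good to about 2 mm. A picture is of the moment at which its call begins. camera_params takes no time and is no camera call.
- hand_in(): hands the job in, once; it reports no verdict.
The state is a dict: "time": time; "q": joint angles; "joint_vel": joint speeds; "tau": joint torques, N m; "ee_pos": TCP position; "tcp_rot": TCP orientation; "contact_force": force on the tool from outside, world axes, zero at the start; "torque": the same for the moment, N m; "opening": opening from 0.0 (shut) to 1.0 (fully open).
Only numpy, scipy, OpenCV 4.12 (cv2) and the standard library are available. Lean on these libraries where they do the work, as an engineer would, in place of code of your own. Each camera call takes 0.05 s, during which the arm holds its last target. There are 200 camera calls.

TASK

Slide the grey chock down the sloping walnut stand, without lifting it off the deck, until it drops into the shallow pocket and sits flat there. Then take the tubular drive from its cradle, lay it across the slope, about centred, on the uphill side of the chock's two stop blocks, and let go only once it rests against them, so that it stays put; do not drop it or let it roll down to them. Leave the other things on the table where they are.

Things in the scene. Friction and masses are not known exactly. Their poses are not given: they have to be found in the camera images.
- deck: Deck of a fixed dark-walnut stand, rising 6 degrees along its +x (uphill); y across it, z normal to it. Origin: centre of the mouth of a rectangular pocket, level with the deck surface, 26 mm above the table. Pocket 105 (x) x 136 (y) mm, 5 mm deep, floor of lighter wood. Deck surface: x = -70 to +210 mm, y = -100 to +100 mm.
- low_end (a point): Middle of the deck's low edge, at the surface, 70 mm downhill of the pocket's centre. This end is open: a round part left loose on the deck rolls down and off here.
- chock: Loose grey plastic chock, 0.3 kg: plate 100 (x) x 130 (y) x 8 mm with two stop blocks and a grip fin. Origin: centre of the plate's underside, z up; its +x side faces uphill. It starts flat on the deck, uphill of the pocket, turned up to 0.25 rad. Home in the pocket: x along the deck's x, origin about 5 mm below the deck surface, 2.5 mm play each way in x, 3 mm in y.
- fin (a point): Top centre of the chock's grip fin: 36 mm long in the chock's x, 14 mm thick in y, 36 mm tall above the plate. In the chock's frame at x = -29, y = 0, z = 44 mm.
- stop (a point): Midpoint between the chock's two stop blocks, in the plane of their uphill faces and at top height: in the chock's frame x = +50, y = 0, z = 35 mm. Each block is 25 mm in x (25 to 50), 30 mm in y (|y| = 35 to 65), 35 mm high from the underside. The 70 mm gap between them leaves room for a finger.
- tube: Tubular drive: a smooth aluminium cylinder 50 mm in diameter, 150 mm long, dark rims, 0.28 to 0.56 kg, loose. Origin: middle of its axis; its y is the cylinder's axis (x and z turn as it rolls). Lying against the stop blocks, its origin is 75 mm from the chock's origin along the chock's +x and 25 mm above the deck surface.
- cradle: Fixed walnut cradle, base 80 (x) x 170 (y) x 12 mm with four small rubber cheeks 8 mm high at x = +-20 to 35 mm, |y| = 42 to 58 mm; the drive starts lying in it along its y, axis 37 mm above the table. Origin: centre of its underside.
- stick: Bystander: flat dark stick drive 100 x 30 x 10 mm lying on the table. Origin: centre of its underside.
- slim: Bystander: slim silver drive 75 x 110 x 12 mm lying on the table. Origin: centre of its underside.
- mug: Bystander: white mug, 80 mm across, 95 mm tall, standing. Origin: centre of its underside.
- jar: Bystander: glass jar with a metal lid, 60 mm across, 90 mm tall, standing. Origin: centre of its underside.
There are look-alikes about, which are no part of the job. What is shaped like the chock but pink is not meant.

How it is judged:
By the outcome, as a careful person would: the job done as asked, in the order asked, and still so for the second after the job is handed in, with the robot touching nothing.
It also fails if it takes over 61 s, if anything falls off the work surface, if the arm or the gripper's body presses on something with over 40 N, if the wrist force passes 120 N, or if a joint passes its speed limit or range.

## Working session

There is one attempt and no reset: what is moved stays moved. The work goes in short steps, Python scripts to look and compute and a tool call to move; the robot and the scene stay as the last step left them, time stands still between calls to the robot, and variables do not carry over. Pictures are saved under pics/ and viewed, about 8 in all and at most 12, crops included, and the job is handed in when it is done.

Besides the shell and the picture viewer there is one more tool, called after "Emit:" as a command line: name --argument value ..., lists and objects as JSON in quotes. drive_tool: Moves the arm, as the interface text tells. Its arguments: {"type":"object","properties":{"motion":{"type":"array","items":{"type":"array"}},"newtons":{"type":"number"}},"required":["motion"]}

```bash
mkdir -p pics; cat > h.py <<'E'
import numpy as np, cv2
from workcell import r, vision, hand_in
def cam(n):
    p,d=vision.camera(n); c=vision.camera_params(n)
    f=p.shape[0]/2/np.tan(np.radians(c["fov_y"])/2); T=np.array(c["extrinsics"])
    v,u=np.mgrid[:p.shape[0],:p.shape[1]]
    P=np.stack([(u-c["cx"])*d/f,(v-c["cy"])*d/f,d],-1)@T[:3,:3].T+T[:3,3]
    P[d==0]=np.nan
    return p,d,P
def proj(n,X):
    c=vision.camera_params(n);T=np.array(c["extrinsics"]);q=(np.asarray(X)-T[:3,3])@T[:3,:3]
    f=192/np.tan(np.radians(c["fov_y"])/2)
    return q[...,0]/q[...,2]*f+c["cx"],q[...,1]/q[...,2]*f+c["cy"]
def save(name,p): cv2.imwrite("pics/"+name,p[...,::-1])
E
python3 - <<'E'
from h import *
for n in ("top","side"):
    p,d,P=cam(n); np.savez(n+"0.npz",p=p,d=d,P=P); save(n+"0.png",p)
    c=vision.camera_params(n);print(n,c["fov_y"],c["cx"],c["cy"],np.round(c["extrinsics"],3).tolist())
    ok=~np.isnan(P[...,2]);print(ok.mean())
a=cv2.imread("pics/top0.png");b=cv2.imread("pics/side0.png")
cv2.imwrite("pics/both.png",cv2.resize(a,(800,600)))
print(r.get_state())
E
```

```text
top 47.08225701308641 247.7867793841506 188.1543534811027 [[-0.014, -0.992, 0.126, 0.39], [-1.0, 0.013, -0.007, -0.142], [0.005, -0.126, -0.992, 1.27], [0.0, 0.0, 0.0, 1.0]]
0.9959564208984375
side 44.42803193538609 252.96876801431011 189.3906466407244 [[-0.702, -0.501, 0.506, -0.174], [-0.712, 0.496, -0.497, 0.585], [-0.002, -0.71, -0.705, 1.074], [0.0, 0.0, 0.0, 1.0]]
0.9958699544270834
{'time': 0.1, 'q': array([-1.14539255e+00,  3.53585469e-01,  1.63406850e+00, -1.36174077e-05,
        1.15517475e+00, -2.38816655e-03]), 'joint_vel': array([-1.69265055e-04, -1.87842683e-03, -2.65609747e-03, -4.24266061e-04,
        7.28782496e-05,  1.51633022e-03]), 'tau': array([ 9.41193975e-04, -6.06360626e+01, -3.42821324e+01, -5.75951822e-05,
        4.05794606e-03,  2.43952911e-05]), 'ee_pos': array([ 0.25920732, -0.56848394,  0.40402877]), 'tcp_rot': array([[ 9.09881720e-01,  4.14867430e-01, -5.21457966e-04],
       [ 4.14867757e-01, -9.09881030e-01,  1.12075654e-03],
       [-9.49932767e-06, -1.23609198e-03, -9.99999236e-01]]), 'contact_force': array([ 0.37423846,  0.34670968, -0.45262253]), 'torque': array([0.04937534, 0.0528324 , 0.00755413]), 'opening': 0.9999908764286645}
```

View pics/top0.png

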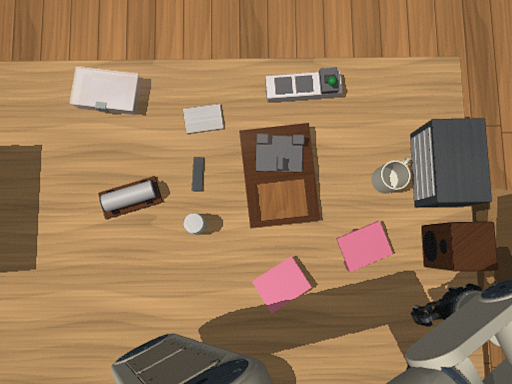

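View pics/side0.png

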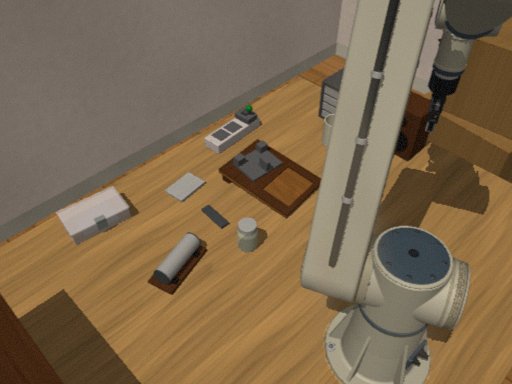

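The top view shows the grey chock at (280,153), with its blocks at (262,139) and (297,139) and its fin at (283,163). The pocket is at (283,200) and the tube at (130,196) in its cradle. Possible mix-ups are the two pink plates at (282,284) and (365,246), which are excluded by colour, and the silver slim drive at (203,118), which is flat. The chock I want is the grey one on the walnut stand. Next I'll measure it and check it in a close crop.

```bash
python3 - <<'E'
from h import *
z=np.load("top0.npz");p,P=z["p"],z["P"]
hsv=cv2.cvtColor(p,cv2.COLOR_RGB2HSV)
grey=(hsv[...,1]<60)
def box(u0,u1,v0,v1):
    m=np.zeros(p.shape[:2],bool);m[v0:v1,u0:u1]=1;return m
# stand: walnut & height
R=box(235,330,115,235)
st=R&(P[...,2]>.012)
# pocket floor by colour: brighter
pk=box(250,318,176,225)&(hsv[...,2]>105)&~grey
for n,m in(("stand",st),("pocket",pk)):
    pts=P[m];(c,s,a)=cv2.minAreaRect((pts[:,:2]*1000).astype(np.float32));print(n,m.sum(),c,s,a,np.round(cv2.boxPoints((c,s,a))).tolist())
# deck plane: not grey, not pocket
dk=cv2.erode((st&~pk&~grey).astype(np.uint8),np.ones((3,3)))>0
A=np.c_[P[dk][:,:2],np.ones(dk.sum())];zz=P[dk][:,2]
k=np.ones(len(zz),bool)
for _ in range(5):
    w=np.linalg.lstsq(A[k],zz[k],rcond=None)[0];k=abs(A@w-zz)<.003
print("plane",w,k.mean(),np.degrees(np.arctan(np.hypot(*w[:2]))),"dir",np.degrees(np.arctan2(w[1],w[0])))
h=P[...,2]-(P[...,0]*w[0]+P[...,1]*w[1]+w[2])
ch=R&grey&(h>.004)
print("chock rect",cv2.minAreaRect((P[ch][:,:2]*1000).astype(np.float32)))
n,l,s,c=cv2.connectedComponentsWithStats(((h>.022)&R).astype(np.uint8))
for i in range(1,n):
    if s[i,4]>8: 
        q=P[l==i];print("top",c[i],s[i,4],cv2.minAreaRect((q[:,:2]*1000).astype(np.float32)),np.median(q[:,2]),np.percentile(h[l==i],[50,95]))
tb=box(95,165,172,220)&(P[...,2]>.04)
q=P[tb];print("tube",tb.sum(),cv2.minAreaRect((q[:,:2]*1000).astype(np.float32)),np.percentile(q[:,2],98))
cb=box(90,170,165,225)&(P[...,2]>.006)&(P[...,2]<.03);print("cradle",cv2.minAreaRect((P[cb][:,:2]*1000).astype(np.float32)))
save("crop1.png",cv2.resize(p[110:240,230:340],None,fx=5,fy=4.6*5/4.6,interpolation=cv2.INTER_CUBIC)[:600])
for nm,b in (("mug",box(365,415,150,200)),("jar",box(180,215,205,240)),("stick",box(188,208,150,195)),("slim",box(180,228,100,136))):
    m=b&(P[...,2]>.005);print(nm,np.round(np.nanmedian(P[m],0),3),np.nanmax(P[m][:,2]))
E
```

```text
stand 6879 (583.0662841796875, -239.7784423828125) (279.4585876464844, 200.5485076904297) 5.743160724639893 [[434.0, -154.0], [454.0, -354.0], [732.0, -326.0], [712.0, -126.0]]
pocket 1854 (513.0216064453125, -261.8231201171875) (176.19459533691406, 124.99073791503906) 85.86160278320312 [[444.0, -345.0], [569.0, -354.0], [582.0, -178.0], [457.0, -169.0]]
plane [ 0.10476892  0.00955087 -0.02585311] 0.7807321772639692 6.00561701025029 dir 5.20876205058167
chock rect ((642.612060546875, -239.96551513671875), (130.60894775390625, 100.15841674804688), 89.17574310302734)
top [261.8        138.48181818] 110 ((679.1217041015625, -190.26634216308594), (30.148468017578125, 25.266536712646484), 85.70601654052734) 0.07816822834771953 [0.03485737 0.03880699]
top [297.55932203 139.52542373] 118 ((675.4766845703125, -289.81512451171875), (30.3323974609375, 25.172029495239258), 89.47925567626953) 0.07631413596470427 [0.03410298 0.03920715]
top [279.22666667 162.6       ] 75 ((610.285888671875, -237.60618591308594), (14.430740356445312, 36.00828170776367), 86.20399475097656) 0.08045474566998712 [0.04462617 0.04743333]
tube 963 ((528.39306640625, 185.4410400390625), (49.76939010620117, 151.4793243408203), 16.877845764160156) 0.0649019195096741
cradle ((532.6926879882812, 193.67562866210938), (164.51058959960938, 218.84837341308594), 3.2070446014404297)
mug [ 0.577 -0.568  0.046] 0.1006801737887204
jar [ 0.445 -0.008  0.088] 0.09638643495289445
stick [ 0.593 -0.004  0.01 ] 0.01751759920219209
slim [ 0.756 -0.022  0.011] 0.017864927573414624
```

View pics/crop1.png

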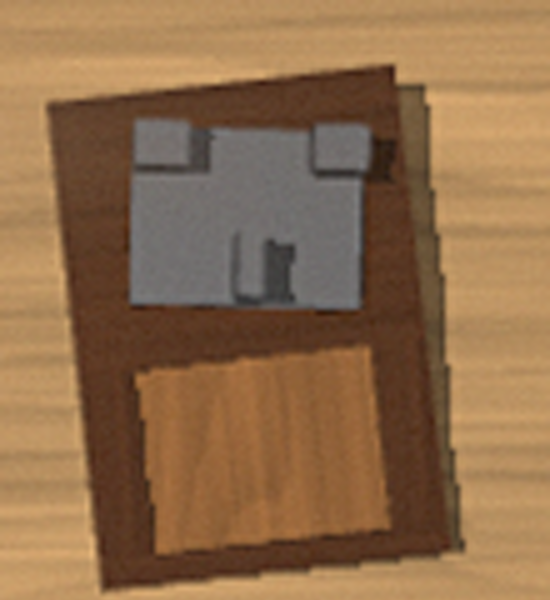

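The crop confirms the choice: grey chock, two uphill blocks, fin on the downhill side, and an empty pocket below it. Now I'll work out the first reach.

```bash
cat >> h.py <<'E'
from scipy.spatial.transform import Rotation as Ro
YD=np.radians(5.6);S6,C6=np.sin(np.radians(6)),np.cos(np.radians(6))
DO=np.array([.5138,-.2466,.026])
DR=Ro.from_euler("z",YD).as_matrix()@Ro.from_euler("y",-6,degrees=True).as_matrix()  # deck axes
def toolrot(yaw_rel_deg): # tool down the deck normal, tool x along deck x turned by yaw_rel
    return DR@Ro.from_euler("z",yaw_rel_deg,degrees=True).as_matrix()@np.diag([1,-1,-1.])
def step(pos,rot):
    s=r.get_state();w=Ro.from_matrix(rot@np.array(s["tcp_rot"]).T).as_rotvec(degrees=True)
    print("turn",np.round(w,2),"cm",np.round((pos-s["ee_pos"])*100,2),"t",s["time"])
def ds(): # state in deck frame
    s=r.get_state();print("deck tcp mm",np.round((s["ee_pos"]-DO)@DR*1000,1),"rot rel",np.round(Ro.from_matrix(DR.T@np.array(s["tcp_rot"])@np.diag([1,-1,-1.])).as_rotvec(degrees=True),2),"F deck",np.round(DR.T@s["contact_force"],1),"open",round(s["opening"],3),"t",s["time"])
E
python3 - <<'E'
from h import *
print(DR)
fin=np.array([.6103,-.2376,.0805]);print((fin-DO)@DR*1000)
step(fin+DR[:,2]*.192,toolrot(-7))
E
```

```text
[[ 0.98977544 -0.0975829  -0.10402959]
 [ 0.09704833  0.9952274  -0.01020019]
 [ 0.10452846  0.          0.9945219 ]]
[102.0835662   -0.45970323  44.07078608]
turn [  1.86  -5.75 -25.89] cm [ 33.11  32.89 -13.26] t 0.1
```

Emit:
drive_tool --motion '[[[0.6,-1.9,-8.6],[4,4,-1],8.5],[[1.2,-3.8,-17],[8,8,-2],8.5],[[1.86,-5.75,-25.9],[13,13,-4],8.5],[[1.86,-5.75,-25.9],[17.5,17.5,-6],8.5],[[1.86,-5.75,-25.9],[22,22,-8],8.5],[[1.86,-5.75,-25.9],[26,26,-10],8.5],[[1.86,-5.75,-25.9],[30,30,-12],8.5],[[1.86,-5.75,-25.9],[33.1,32.9,-13.2],8.5]]'

```text
time: 1.1
ee_pos: [0.5913, -0.2379, 0.2715]
tcp_rot: [[0.994, -0.024, 0.103], [-0.025, -1.0, 0.009], [0.103, -0.012, -0.995]]
contact_force: [0.7, -0.0, 0.8]
opening: 0.999
```

Emit:
drive_tool --motion '[[[0,0,0],[0,0,0],5],[[0,0,0],[0,0,0],5]]'

```text
time: 1.35
ee_pos: [0.59, -0.2395, 0.2723]
tcp_rot: [[0.994, -0.023, 0.103], [-0.024, -1.0, 0.009], [0.103, -0.012, -0.995]]
contact_force: [0.1, -0.7, 0.2]
opening: 0.6
```

```bash
python3 - <<'E'
from h import *
ds()
fin=np.array([.6103,-.2376,.0805])
step(fin+DR[:,2]*.142,toolrot(-7))
p,d,P=cam("top");s,_,_=cam("side")
i=np.hstack([cv2.resize(p[110:230,220:340],(400,400)),cv2.resize(s[110:230,200:320],(400,400))]);save("c2.png",i)
E
```

```text
deck tcp mm [101.9  -0.4 236.9] rot rel [-0.05  0.07 -6.96] F deck [ 0.  -0.7  0.2] open 0.6 t 1.35
turn [ 0.05 -0.06 -0.04] cm [ 0.55  0.05 -5.06] t 1.35
```

View pics/c2.png

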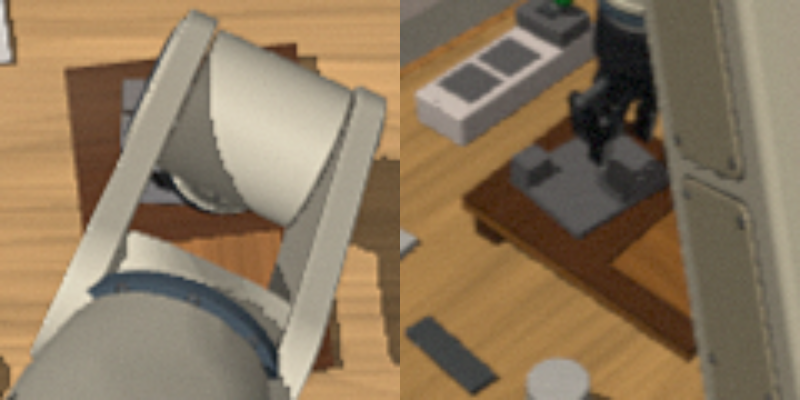

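```bash
python3 - <<'E'
from h import *
s=r.get_state();R=np.array(s["tcp_rot"])
def pc(X): u,v=proj("side",X);return round((u-200)*400/120+400),round((v-110)*400/120)
for y in(-.025,.025):print("tip",pc(s["ee_pos"]+R@[0,y,.165]))
fin=np.array([.6103,-.2376,.0805]);print("fin",pc(fin))
p,d,P=cam("side");q=P[145:165,262:285]
h=(q-DO)@DR*1000;m=(h[...,2]>25)&(h[...,2]<50);print(h[m].mean(0),h[m].min(0),h[m].max(0))
for u,v in((592,155),(640,165),(645,135)):print(u,v,(P[110+int(v*.3),200+int((u-400)*.3)]-DO)@DR*1000)
E
```

```text
tip (600, 155)
tip (638, 132)
fin (615, 165)
[98.64223732 -0.1000488  39.34404676] [ 84.37057222 -63.68185304  25.17800142] [148.45054907  11.21106908  45.01011014]
592 155 [109.12326677  33.08626094  78.68260201]
640 165 [105.64191838 -50.59149983   7.90832995]
645 135 [ 90.67216505 -24.60217642  77.41025239]
```

The fingers straddle the fin: the projected tips at crop (600,155) and (638,132) match the image, with the fin at (615,165). I'll descend and grip.

Emit:
drive_tool --motion '[[[0,0,0],[0.2,0.02,-2],5],[[0,0,0],[0.4,0.04,-4],5],[[0,0,0],[0.55,0.05,-4.9],5],[[0,0,0],[0.55,0.05,-5.06],5],[[0,0,0],[0.55,0.05,-5.06],1],[[0,0,0],[0.55,0.05,-5.06],1],[[0,0,0],[0.55,0.05,-5.06],1],[[0,0,0],[0.55,0.05,-5.06],1]]' --newtons 30

```text
time: 2.5
ee_pos: [0.596, -0.2393, 0.2227]
tcp_rot: [[0.994, -0.024, 0.105], [-0.025, -1.0, 0.009], [0.105, -0.011, -0.994]]
contact_force: [-1.3, -0.3, 4.4]
opening: 0.159
```

```bash
python3 - <<'E'
from h import *
ds()
# goal: fin at deck -29,0 ; stay at deck height; yaw 0
s=r.get_state();d=(s["ee_pos"]-DO)@DR
for gx in (60,20,-14,-29):
    step(DO+DR@[gx/1000,0,d[2]],toolrot(0))
E
```

```text
deck tcp mm [102.7  -0.8 187. ] rot rel [-0.09 -0.06 -7.01] F deck [-0.9 -0.2  4.5] open 0.159 t 2.5
turn [-0.64 -0.01  6.98] cm [-4.23 -0.34 -0.45] t 2.5
turn [-0.64 -0.01  6.98] cm [-8.19 -0.73 -0.86] t 2.5
turn [-0.64 -0.01  6.98] cm [-11.55  -1.06  -1.22] t 2.5
turn [-0.64 -0.01  6.98] cm [-13.04  -1.2   -1.38] t 2.5
```

Emit:
drive_tool --motion '[[[-0.2,0,1.8],[-1.1,-0.08,-0.11],1],[[-0.3,0,3.5],[-2.2,-0.17,-0.23],1],[[-0.5,0,5.2],[-3.3,-0.26,-0.35],1],[[-0.64,0,7],[-4.4,-0.36,-0.47],1],[[-0.64,0,7],[-6,-0.52,-0.64],1],[[-0.64,0,7],[-7.6,-0.68,-0.81],1],[[-0.64,0,7],[-9,-0.81,-0.95],1],[[-0.64,0,7],[-9,-0.81,-0.95],1]]'

```text
time: 3.5
ee_pos: [0.5037, -0.2475, 0.2124]
tcp_rot: [[0.99, 0.097, 0.1], [0.097, -0.995, 0.011], [0.1, -0.001, -0.995]]
contact_force: [-9.2, -3.5, 11.9]
opening: 0.158
```

```bash
python3 - <<'E'
from h import *
ds()
s,d,P=cam("side");p,_,Pt=cam("top")
save("c3.png",np.hstack([cv2.resize(p[110:240,220:350],(400,400)),cv2.resize(s[120:240,210:330],(400,400))]))
# visible plate edge: blocks
D=(P-DO)@DR*1000;hsv=cv2.cvtColor(s,cv2.COLOR_RGB2HSV)
m=(abs(D[...,2]-35)<3)&(hsv[...,1]<70)&(abs(D[...,1])<75)&(D[...,0]>40)&(D[...,0]<120)
n,l,st,c=cv2.connectedComponentsWithStats(m.astype(np.uint8))
for i in range(1,n):
    if st[i,4]>10: print(c[i],st[i,4],cv2.minAreaRect(D[l==i][:,:2].astype(np.float32)))
E
```

```text
deck tcp mm [9.400e+00 1.000e-01 1.865e+02] rot rel [ 0.08  0.24 -0.03] F deck [-8.2 -2.6 12.8] open 0.158 t 3.5
[278.23529412 158.70588235] 34 ((75.1640853881836, -43.785037994384766), (25.777061462402344, 23.986791610717773), 84.23868560791016)
[260.15217391 174.80434783] 46 ((74.64445495605469, 53.67046356201172), (24.452922821044922, 32.26958465576172), 2.934109687805176)
```

View pics/c3.png

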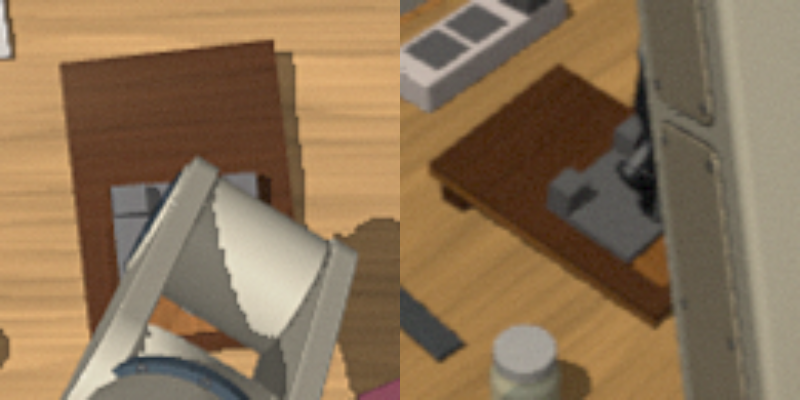

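The chock is on track, with its origin at deck x of about 38 mm and aligned to the slope. I'll slide it on to just over the pocket.

Emit:
drive_tool --motion '[[[0,0,0],[-1,-0.1,-0.1],1],[[0,0,0],[-2,-0.2,-0.2],1],[[0,0,0],[-2.8,-0.27,-0.29],1],[[0,0,0],[-3.4,-0.33,-0.35],1],[[0,0,0],[-3.8,-0.37,-0.4],1],[[0,0,0],[-3.8,-0.37,-0.4],1]]'

```text
time: 4.35
ee_pos: [0.467, -0.2507, 0.208]
tcp_rot: [[0.99, 0.098, 0.101], [0.097, -0.995, 0.012], [0.101, -0.002, -0.995]]
contact_force: [-0.4, -0.1, -3.5]
opening: 0.156
```

```bash
python3 - <<'E'
from h import *
ds()
s=r.get_state();print("down 5mm",DR@[0,0,-.5])
E
```

```text
deck tcp mm [-27.7   0.5 186. ] rot rel [0.1  0.18 0.01] F deck [-0.7 -0.  -3.4] open 0.156 t 4.35
down 5mm [ 0.0520148   0.0051001  -0.49726095]
```

The upward force has gone and the tool now carries the chock's 3 N weight, so the chock is free over the pocket. Lowering it.

Emit:
drive_tool --motion '[[[0,0,0],[0.02,0,-0.2],1],[[0,0,0],[0.04,0,-0.4],1],[[0,0,0],[0.05,0,-0.5],1],[[0,0,0],[0.05,0,-0.5],1]]'

```text
time: 4.85
ee_pos: [0.4684, -0.2509, 0.2041]
tcp_rot: [[0.99, 0.098, 0.103], [0.098, -0.995, 0.011], [0.103, -0.001, -0.995]]
contact_force: [-2.7, 1.4, 7.6]
opening: 0.161
```

```bash
python3 -c "
from h import *
ds()"
```

```text
deck tcp mm [-26.8   0.2 181.9] rot rel [0.04 0.07 0.03] F deck [-1.7  1.7  7.9] open 0.161 t 4.85
```

The chock's height fell by about 5 mm and the force came back, so it is seated. I'll release and retract, then check.

Emit:
drive_tool --motion '[[[0,0,0],[0,0,0],4],[[0,0,0],[0,0,0],4],[[0,0,0],[-0.2,0,2],4.5],[[0,0,0],[-0.6,0,6],6],[[0,0,9],[-0.6,2,12],8],[[0,0,19],[0,6,14],8.5],[[0,0,29],[1,11,14],8.5],[[0,0,39],[2,16,14],8.5]]'

```text
time: 5.85
ee_pos: [0.4885, -0.0897, 0.3442]
tcp_rot: [[0.704, 0.706, 0.075], [0.702, -0.708, 0.073], [0.104, 0.001, -0.995]]
contact_force: [0.3, 0.5, -0.3]
opening: 0.995
```

```bash
python3 - <<'E'
from h import *
s=r.get_state();print(s["q"],s["time"])
yaw=np.radians(16.9)
R=Ro.from_euler("z",yaw).as_matrix()@np.array([[0,1,0],[1,0,0],[0,0,-1.]])
print(R)
step(np.array([.5284,.1854,.275]),R)
E
```

```text
[-0.21436931  0.21302433  1.98279458  0.11223816  0.89132853  0.50446977] 5.85
[[-0.29070219  0.95681358  0.        ]
 [ 0.95681358  0.29070219  0.        ]
 [ 0.          0.         -1.        ]]
turn [-6.08  1.59 61.94] cm [ 3.99 27.51 -6.92] t 5.85
```

Emit:
drive_tool --motion '[[[-1,0.3,10],[1,5,0],8.5],[[-2,0.5,20],[1.5,10,0],8.5],[[-3,0.8,31],[2,15,-1],8.5],[[-4,1.1,41],[3,20,-3],8.5],[[-5,1.3,52],[4,25,-5],8.5],[[-6.1,1.6,62],[4,27.5,-6.9],8.5],[[-6.1,1.6,62],[4,27.5,-6.9],8.5],[[-6.1,1.6,62],[4,27.5,-6.9],8.5]]'

```text
time: 6.85
ee_pos: [0.5283, 0.1835, 0.2749]
tcp_rot: [[-0.284, 0.959, -0.001], [0.959, 0.284, -0.001], [-0.001, -0.001, -1.0]]
contact_force: [-0.2, -0.8, 0.6]
opening: 0.996
```

```bash
python3 - <<'E'
from h import *
yaw=np.radians(16.9)
R=Ro.from_euler("z",yaw).as_matrix()@np.array([[0,1,0],[1,0,0],[0,0,-1.]])
step(np.array([.5284,.1854,.195]),R)
p,d,P=cam("top");s,_,Ps=cam("side")
D=(P-DO)@DR*1000;hsv=cv2.cvtColor(p,cv2.COLOR_RGB2HSV)
g=(hsv[...,1]<70)&(abs(D[...,1])<80)&(abs(D[...,0])<80)
for nm,m in (("plate",g&(abs(D[...,2]-3)<4)),("all",g&(D[...,2]>0)&(D[...,2]<50))):
    print(nm,m.sum(),np.median(D[m],0),cv2.minAreaRect(D[m][:,:2].astype(np.float32)))
m=g&(abs(D[...,2]-3)<4)
A=np.c_[D[m][:,:2],np.ones(m.sum())];w=np.linalg.lstsq(A,D[m][:,2],rcond=None)[0];print("tilt deg",np.degrees(w[:2]),"z0",w[2])
n,l,st,c=cv2.connectedComponentsWithStats((g&(D[...,2]>22)).astype(np.uint8))
for i in range(1,n):
    if st[i,4]>10:print(st[i,4],cv2.minAreaRect(D[l==i][:,:2].astype(np.float32)),np.median(D[l==i][:,2]))
a=cv2.resize(p[115:235,230:350],(400,400));
us,vs=[int(x) for x in proj("side",[.5284,.1854,.1])];print(us,vs)
b=cv2.resize(s[vs-60:vs+60,max(us-60,0):max(us-60,0)+120],(400,400))
save("c4.png",np.hstack([a,b]))
E
```

```text
turn [ 0.08 -0.04  0.39] cm [ 0.01  0.19 -7.99] t 6.85
plate 1198 [-0.95240121  2.78938798  2.73134395] ((3.5587730407714844, -0.96337890625), (135.25099182128906, 101.2706298828125), 89.939697265625)
all 1448 [3.56901179 2.9747485  3.87700227] ((3.2716293334960938, -1.0896987915039062), (101.16653442382812, 135.75875854492188), 0.427266389131546)
tilt deg [-0.18002419 -0.05159196] z0 2.7804948116884134
99 ((39.12116241455078, -47.524658203125), (24.305849075317383, 29.81610679626465), 1.743929386138916) 29.541157092625102
100 ((39.24579620361328, 51.92362976074219), (24.601518630981445, 29.88770294189453), 3.2631843090057373) 29.257997597323538
72 ((-27.058513641357422, 2.4002976417541504), (14.072676658630371, 35.52070236206055), 89.15277099609375) 38.0329538484231
174 242
```

View pics/c4.png

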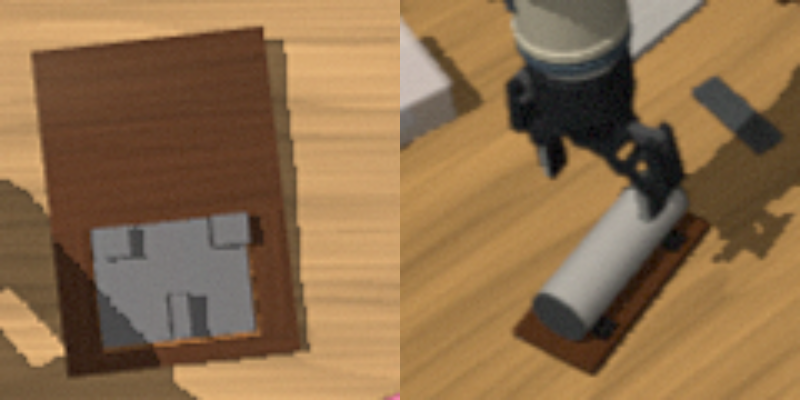

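The left crop shows the chock flat in the pocket. The measured plate height is 2.75 mm against 3 mm nominal, and its tilt is about 0.2°. The blocks are at crop (122,243) and (230,230). The right crop shows the gripper over the tube at (610,260). I'll descend and grip.

Emit:
drive_tool --motion '[[[0,0,0.4],[0,0.2,-3],8.5],[[0,0,0.4],[0,0.2,-6],8.5],[[0,0,0.4],[0,0.2,-7.5],8.5],[[0,0,0.4],[0,0.2,-8],8.5],[[0,0,0.4],[0,0.2,-8],4],[[0,0,0.4],[0,0.2,-8],4],[[0,0,0.4],[0,0.2,-8],4],[[0,0,0.4],[0,0.2,-8],4]]' --newtons 50

```text
time: 7.95
ee_pos: [0.5289, 0.1862, 0.1958]
tcp_rot: [[-0.293, 0.956, 0.001], [0.956, 0.293, -0.001], [-0.001, 0.001, -1.0]]
contact_force: [-0.3, -0.4, 6.1]
opening: 0.565
```

Emit:
drive_tool --motion '[[[0,0,0],[0,0,2],4],[[0,0,0],[0,0,5],4],[[0,0,0],[0,0,9],4],[[0,0,0],[0,0,13],4],[[0,0,0],[0,0,13],4],[[0,0,0],[0,0,13],4]]'

```text
time: 8.7
ee_pos: [0.5277, 0.1859, 0.3239]
tcp_rot: [[-0.294, 0.956, -0.002], [0.956, 0.294, -0.002], [-0.001, -0.002, -1.0]]
contact_force: [0.4, -0.0, -3.2]
opening: 0.566
```

```bash
python3 - <<'E'
from h import *
s=r.get_state();print(s["contact_force"],s["torque"],s["opening"]*85.4)
Rp=DR@np.array([[0,1,0],[1,0,0],[0,0,-1.]])
for h in(.10,): step(DO+DR@np.array([.085,.0,.028+.155+h]),Rp)
R=np.array(s["tcp_rot"])
for n in("top","side"):
    p,d,P=cam(n);L=(P-s["ee_pos"])@R*1000  # tool frame
    hsv=cv2.cvtColor(p,cv2.COLOR_RGB2HSV)
    m=(abs(L[...,0])<90)&(abs(L[...,1])<40)&(L[...,2]>120)&(L[...,2]<200)
    q=L[m];print(n,m.sum(),q.min(0),q.max(0),np.median(q,0))
    for sg in(-1,1):
        k=q[(q[:,0]*sg>50)]
        if len(k)>5:print(sg,np.percentile(k[:,2],3),np.median(k[:,1]))
    if n=="side":
        u,v=[int(x) for x in proj(n,s["ee_pos"]+R[:,2]*.13)];save("c5.png",cv2.resize(p[max(v-60,0):v+60,max(u-70,0):max(u-70,0)+140],(700,600)))
E
```

```text
[ 0.38113625 -0.02197698 -3.2459059 ] [ 0.01460862  0.01177046 -0.00370186] 48.308686356353284
turn [  1.28  -6.   -11.46] cm [  4.08 -42.71  -0.75] t 8.7
top 634 [-76.04022135 -39.60197492 120.089517  ] [  8.01877078  28.727846   183.67333048] [-42.71973565  -7.70935959 138.85100191]
-1 132.3973548629978 -5.489685485659184
side 950 [-77.49170272 -39.79343143 120.04464877] [ 75.97209277  38.61716146 186.54237554] [ 29.9206797   -9.69261602 141.67544409]
-1 134.46419667697526 -11.347336427356218
1 134.3724105321421 -6.5308175014930505
```

View pics/c5.png

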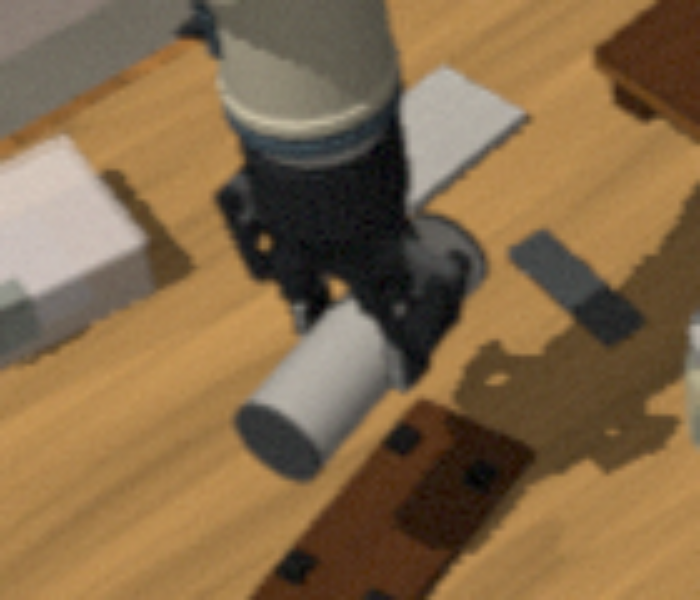

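The crop shows the tube held level at its middle: ends at (280,440) and (445,250), with the cradle empty below. The pads sit at the axis within about 4 mm. I'll carry it to a point uphill of the stops.

Emit:
drive_tool --motion '[[[0.2,-0.8,-1.5],[0.5,-5,0],4],[[0.4,-1.6,-3],[1,-10.5,0],4],[[0.6,-2.4,-5],[1.5,-16,0],4],[[0.8,-3.2,-6.5],[2,-21.5,0],4],[[1,-4,-8],[2.5,-27,0],4],[[1.1,-5,-9.5],[3,-32.5,0],4],[[1.3,-6,-11],[3.6,-38,-0.4],4],[[1.3,-6,-11.5],[4.1,-42.7,-0.7],4]]'

```text
time: 9.8
ee_pos: [0.5687, -0.243, 0.3158]
tcp_rot: [[-0.096, 0.99, 0.103], [0.995, 0.095, 0.012], [0.002, 0.104, -0.995]]
contact_force: [1.1, 0.2, -3.1]
opening: 0.571
```

Emit:
drive_tool --motion '[[[0,0,0],[0,0,0],4],[[0,0,0],[0,0,0],4]]'

```text
time: 10.05
ee_pos: [0.5687, -0.2406, 0.3161]
tcp_rot: [[-0.096, 0.99, 0.102], [0.995, 0.096, 0.012], [0.002, 0.103, -0.995]]
contact_force: [-0.8, 1.0, -3.5]
opening: 0.571
```

```bash
cat >> h.py <<'E'
Rp=DR@np.array([[0,1,0],[1,0,0],[0,0,-1.]])
def dp():
    s=r.get_state();print("deck tcp",np.round((s["ee_pos"]-DO)@DR*1000,1),"F",np.round(DR.T@s["contact_force"],1),"open",s["opening"],"rot",np.round(Ro.from_matrix(DR.T@np.array(s["tcp_rot"])@np.array([[0,1,0],[1,0,0],[0,0,-1.]])).as_rotvec(degrees=True),2))
def tgt(x,y,z): step(DO+DR@np.array([x,y,z])/1000,Rp)
E
python3 -c "
from h import *
dp();tgt(88,1,200);tgt(88,1,186)
s,d,P=cam('side');D=(P-DO)@DR*1000
m=(D[...,0]>50)&(D[...,0]<125)&(abs(D[...,1])<95)&(D[...,2]>80)&(D[...,2]<160)
q=D[m&(abs(D[...,1])>30)];print(m.sum(),q.min(0),q.max(0))
for g in(-1,1):
    k=q[q[:,1]*g>40];print(g,len(k),k.mean(0) if len(k) else 0,np.percentile(k[:,2],97) if len(k) else 0)
"
```

```text
deck tcp [ 85.2   0.6 282.7] F [-1.   1.1 -3.4] open 0.5705765548024339 rot [ 0.12  0.08 -0.08]
turn [-0.12 -0.09  0.07] cm [ 1.13  0.15 -8.2 ] t 10.05
turn [-0.12 -0.09  0.07] cm [ 1.28  0.16 -9.59] t 10.05
563 [58.45069804 30.26107964 97.24599048] [108.57890468  79.47658915 152.31243471]
-1 0 0 0
1 286 [ 79.59057886  65.42818689 132.86041751] 149.38665949034342
```

Emit:
drive_tool --motion '[[[0,0,0],[0.6,0.1,-3],4],[[0,0,0],[0.9,0.1,-6],4],[[0,0,0],[1.2,0.1,-8.5],4],[[0,0,0],[1.28,0.1,-9.5],4],[[0,0,0],[1.28,0.1,-9.6],4],[[0,0,0],[1.28,0.1,-9.6],4]]'

```text
time: 10.85
ee_pos: [0.5825, -0.2398, 0.2225]
tcp_rot: [[-0.097, 0.99, 0.106], [0.995, 0.097, 0.01], [-0.0, 0.107, -0.994]]
contact_force: [0.2, -0.8, -3.6]
opening: 0.566
```

```bash
python3 -c "
from h import *
dp();tgt(88,1,183)"
```

```text
deck tcp [8.920e+01 1.000e-01 1.882e+02] F [-0.3 -0.8 -3.5] open 0.565662471303031 rot [-0.01 -0.13 -0.01]
turn [-0.01  0.13  0.01] cm [-0.07  0.09 -0.53] t 10.85
```

Emit:
drive_tool --motion '[[[0,0,0],[0,0.05,-0.2],4],[[0,0,0],[0,0.05,-0.35],4],[[0,0,0],[0,0.05,-0.45],4],[[0,0,0],[0,0.05,-0.45],4]]'

```text
time: 11.35
ee_pos: [0.5822, -0.2396, 0.218]
tcp_rot: [[-0.097, 0.99, 0.106], [0.995, 0.096, 0.011], [0.0, 0.106, -0.994]]
contact_force: [-2.5, 1.8, 4.9]
opening: 0.566
```

```bash
python3 -c "
from h import *
dp()"
```

```text
deck tcp [ 88.4   0.3 183.7] F [-1.8  2.   5.1] open 0.565719718722714 rot [ 0.01 -0.09 -0.04]
```

The tube is on the deck, with light contact of about 8 N net. Now I'll slide it gently downhill to the stops.

Emit:
drive_tool --motion '[[[0,0,0],[-0.4,-0.04,-0.03],4],[[0,0,0],[-0.8,-0.08,-0.07],4],[[0,0,0],[-1,-0.1,-0.09],4],[[0,0,0],[-1.1,-0.11,-0.1],4],[[0,0,0],[-1.1,-0.11,-0.1],4]]'

```text
time: 11.98
ee_pos: [0.5717, -0.2409, 0.2168]
tcp_rot: [[-0.097, 0.989, 0.107], [0.995, 0.096, 0.01], [-0.001, 0.108, -0.994]]
contact_force: [3.5, -1.0, 6.7]
opening: 0.569
```

```bash
python3 -c "
from h import *
dp()"
```

```text
deck tcp [ 77.9  -0.  183.7] F [ 4.1 -1.4  6.3] open 0.5687230325820946 rot [-0.05 -0.19 -0.04]
```

Emit:
drive_tool --motion '[[[0,0,0],[-0.1,0,-0.01],4],[[0,0,0],[-0.2,0,-0.02],4],[[0,0,0],[-0.3,0,-0.03],4],[[0,0,0],[-0.3,0,-0.03],4]]'

```text
time: 12.48
ee_pos: [0.5689, -0.241, 0.2165]
tcp_rot: [[-0.097, 0.989, 0.108], [0.995, 0.096, 0.009], [-0.001, 0.108, -0.994]]
contact_force: [5.1, -0.6, 5.9]
opening: 0.567
```

```bash
python3 -c "
from h import *
dp()"
```

```text
deck tcp [ 75.    0.2 183.7] F [ 5.6 -1.1  5.3] open 0.5673251226728706 rot [-0.07 -0.21 -0.03]
```

Emit:
drive_tool --motion '[[[0,0,0],[-0.1,0,-0.01],4],[[0,0,0],[-0.2,0,-0.02],4],[[0,0,0],[-0.25,0,-0.03],4],[[0,0,0],[-0.25,0,-0.03],4]]'

```text
time: 12.98
ee_pos: [0.5675, -0.2408, 0.2164]
tcp_rot: [[-0.097, 0.989, 0.11], [0.995, 0.097, 0.009], [-0.002, 0.111, -0.994]]
contact_force: [11.4, 1.1, 1.2]
opening: 0.569
```

```bash
python3 - <<'E'
from h import *
dp()
for n in("side","top"):
    s,d,P=cam(n);D=(P-DO)@DR*1000
    hsv=cv2.cvtColor(s,cv2.COLOR_RGB2HSV)
    B=(abs(D[...,2]-30)<2.2)&(D[...,0]>20)&(D[...,0]<58)&(abs(D[...,1])<75)
    print(n,"blocks",B.sum(),D[B].mean(0) if B.any() else 0,(D[B].min(0),D[B].max(0)) if B.any() else 0)
    T=(D[...,2]>46)&(D[...,2]<54)&(abs(D[...,0]-75)<20)&(abs(D[...,1])>28)&(abs(D[...,1])<85)
    print("tube top",T.sum(),D[T].mean(0),D[T].min(0),D[T].max(0))
    if n=="side":save("c6.png",cv2.resize(s[110:230,200:320],(600,600)))
E
```

```text
deck tcp [ 73.6   0.6 183.8] F [11.5 -0.  -0. ] open 0.5688984650109373 rot [-0.1  -0.35 -0.01]
side blocks 61 [40.27143212 46.18110878 29.93740451] (array([23.91648893,  5.99650433, 27.94970511]), array([56.13989155, 74.87034871, 32.17499927]))
tube top 71 [71.63823374 54.6805953  48.74641586] [55.27414316 28.85379668 46.04717463] [85.72882792 77.72167653 53.48370305]
top blocks 15 [45.15180501 46.10054311 29.82522727] (array([40.06325375, 39.16525674, 27.85783866]), array([48.95046006, 53.37695795, 32.15715497]))
tube top 24 [73.50821645 56.40993771 48.53552088] [57.24388552 30.44889027 46.06832768] [89.23478269 74.7584708  52.74484574]
```

View pics/c6.png

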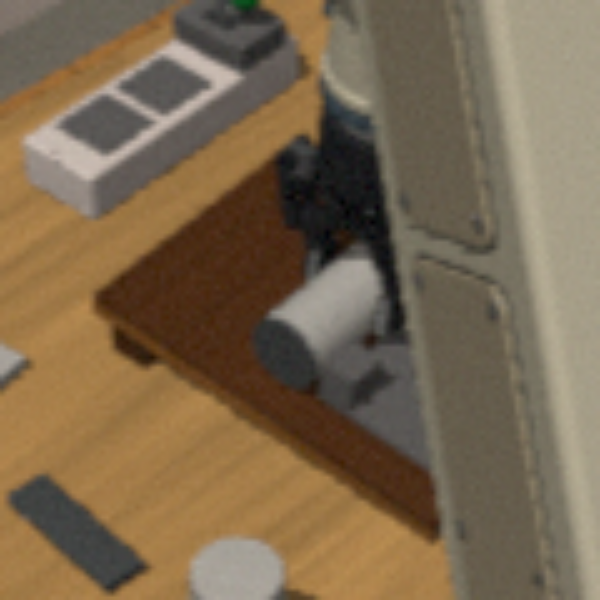

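The uphill force rose to 11.5 N, so the tube is hard against the stops and the chock is against the pocket wall. The crop shows the tube at (320,320) lying across the slope. I'll release slowly and back off.

Emit:
drive_tool --motion '[[[0,0,0],[0,0,0],5],[[0,0,0],[0,0,0],5.4],[[0,0,0],[0,0,0],5.9],[[0,0,0],[0,0,0],6.6],[[0,0,0],[0,0,0],7.4],[[0,0,0],[0,0,0],7.8],[[0,0,0],[0,0,0],7.8],[[0,0,0],[0,0,0],7.8]]'

```text
time: 14.08
ee_pos: [0.5656, -0.2406, 0.2155]
tcp_rot: [[-0.097, 0.99, 0.105], [0.995, 0.096, 0.011], [0.0, 0.106, -0.994]]
contact_force: [0.0, 0.0, 0.7]
opening: 0.911
```

```bash
python3 -c "
from h import *
dp()
s,d,P=cam('side');D=(P-DO)@DR*1000
T=(D[...,2]>46)&(D[...,2]<54)&(abs(D[...,0]-75)<20)&(D[...,1]>28)&(D[...,1]<85);print(D[T].mean(0))
tgt(74.5,.5,300)"
```

```text
deck tcp [ 71.6   0.9 183. ] F [0.1 0.  0.7] open 0.9108381635033179 rot [ 0.02 -0.06 -0.04]
[72.85187548 53.3288456  48.69274115]
turn [-0.03  0.06  0.03] cm [-0.93 -0.14 11.67] t 14.125
```

Emit:
drive_tool --motion '[[[0,0,0],[0.1,0,0.5],7.8],[[0,0,0],[0,0,2],7.8],[[0,0,0],[-0.3,0,4.5],7.8],[[0,0,0],[-0.6,0,8],7.8],[[0,0,0],[-1,0,12],7.8],[[0,0,0],[-1,4,15],7.8],[[0,0,0],[-1,10,16],7.8],[[0,0,0],[-1,16,16],7.8]]'

```text
time: 15.12
ee_pos: [0.5556, -0.0793, 0.3781]
tcp_rot: [[-0.096, 0.989, 0.109], [0.995, 0.095, 0.01], [-0.0, 0.109, -0.994]]
contact_force: [0.3, 0.3, -0.1]
opening: 0.912
```

Emit:
drive_tool --motion '[[[0,0,0],[-1,5,0],7.8],[[0,0,0],[-2,10,0],7.8],[[0,0,0],[-2,15,0],7.8],[[0,0,0],[-2,15,0],7.8]]'

```text
time: 15.62
ee_pos: [0.5353, 0.0722, 0.3768]
tcp_rot: [[-0.101, 0.989, 0.107], [0.995, 0.1, 0.012], [0.001, 0.107, -0.994]]
contact_force: [-0.7, -0.5, -0.8]
opening: 0.913
```

```bash
cat > chk.py <<'E'
from h import *
p,d,P=cam("top");s,_,Ps=cam("side")
D=(P-DO)@DR*1000
T=(D[...,2]>38)&(abs(D[...,0]-75)<40)&(abs(D[...,1])<100)&(D[...,0]>45)
print("tube",cv2.minAreaRect(D[T][:,:2].astype(np.float32)),D[T].mean(0),np.percentile(D[T][:,2],95))
B=(abs(D[...,2]-30)<3)&(D[...,0]>15)&(D[...,0]<45)&(abs(D[...,1])<75);print("blocks x",np.percentile(D[B][:,0],[1,99]),np.percentile(D[B][:,1],[1,99]))
g=(cv2.cvtColor(p,cv2.COLOR_RGB2HSV)[...,1]<70)&(abs(D[...,2]-3)<5)&(abs(D[...,1])<63)&(D[...,0]>-45)&(D[...,0]<18)
A=np.c_[D[g][:,:2],np.ones(g.sum())];w=np.linalg.lstsq(A,D[g][:,2],rcond=None)[0];print("plate",w[2],np.degrees(w[:2]))
print(r.get_state()["time"],r.get_state()["contact_force"])
save("c7.png",np.hstack([cv2.resize(p[80:260,170:430],(520,360)),cv2.resize(s[110:230,230:323],(279,360))]))
E
python3 chk.py
```

```text
tube ((72.08149719238281, 0.2577362060546875), (150.70362854003906, 45.19723892211914), 89.51539611816406) [71.87544792  0.13997573 46.35318005] 51.988275723082474
blocks x [22.64002447 44.82473214] [-60.96398034  67.62642693]
plate 2.7310251236769103 [-0.2244312   0.10778128]
15.725 [ 0.16815974  0.08286276 -0.52657253]
```

View pics/c7.png

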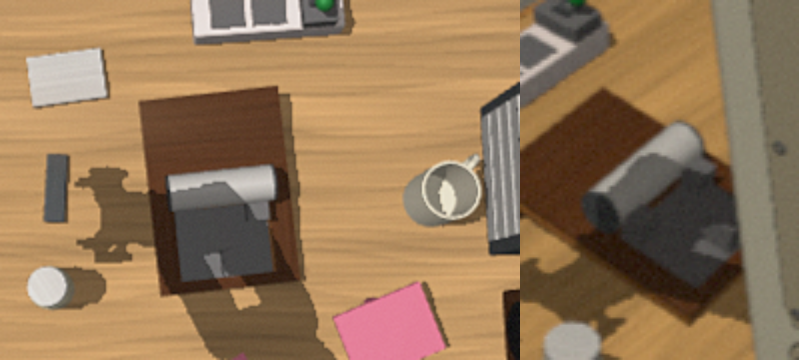

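The picture shows the tube lying across the slope at (222,187), against the blocks. The chock is flat in the pocket below it, and the bystanders have not moved. The tube has stayed put for over a second since release, so I'm handing in.

```bash
python3 - <<'E'
from h import *
p,d,P=cam("top");D=(P-DO)@DR*1000
T=(D[...,2]>38)&(abs(D[...,0]-75)<40)&(abs(D[...,1])<100)&(D[...,0]>45);print(D[T].mean(0))
hand_in()
E
```

```text
[71.96881821  0.41235668 46.39738547]
the job is handed in; nothing more can be done
```

The job is handed in, finished by about 16 s of the 61 s allowed. The chock is in the pocket and the tube rests against its stop blocks.

- **Chock:** I slid it down the deck by its fin, turning it about 7° to line up with the pocket. Once over the pocket the tool carried its roughly 3 N weight for a moment, and I then lowered it in under control. The last check put the plate top at 2.7 mm above the deck (3 mm nominal), with a tilt of about 0.2°.
- **Tube:** I set it down on the deck uphill of the stops and slid it, still gripped, until the push against it reached about 11 N. I released it only then.
- **Last checks:** The tube axis was at about deck x = 72 mm and y = 0.3 mm, and had not moved about 2 s after release. That matches a tube touching the stops with the chock against the pocket's downhill wall. The bystanders looked unmoved in the picture.
- **Disagreement:** The camera position of the chock was 1–2 mm off in x and y from what the gripper pose implied. That is within the calibration and the pocket's play.

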